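# Shim a marking carriage and hold the wedge tight

### The arm

A 6-joint arm with a two-finger parallel gripper is mounted at the origin on a cart in front of the work surface, level with it; the furniture and walls round the work are solid. World frame = base frame: x ahead of the robot, y to its left, z up, the work surface at z = 0. Lengths are in mm, angles in degrees, forces in N, time in s.
With the tool pointing down it reaches from about 350 to 850 mm from the base axis. Payload 8.1 kg.
Tool frame: the origin (TCP) lies where the fingers leave the gripper's body, on its centre line; the fingertips stand 73 mm ahead of it and the grasp point (between the pads) lies 54 mm ahead of it; z points along the fingers, y is the line along which they close (so a half turn about z gives the same grasp; the last joint's range is limited). The gripper opens to 85 mm and grips with 20 to 120 N. Pads are 22 mm wide; open, the fingers measure 114 mm over their backs; the gripper's body (76 mm by 85 mm) begins 54 mm behind the grasp point. The pads swing forward as they close: fully open they stand 13 mm farther back than shut.
Start: joints at [-71.872, 7.471, 85.268, -0, 87.261, -4.893], TCP at [234.665, -552.212, 303.892] pointing down, gripper open.
Joint ranges: [-169.43, 169.43], [-51.17, 129.36], [1.28, 143.12], [-76.62, 256.62], [0, 156.53], [-152.29, 152.29]. Speed limits (degrees/s): [136.94, 136.94, 159.86, 180, 180, 180].

### API

Orientations are given as [roll, pitch, yaw] about the fixed x, y, z axes, in that order (R = Rz(yaw) Ry(pitch) Rx(roll)).
In Python, from bench import sense, optics, r gives the robot as it stands.
- The arm moves only by the tool servo_tool, never from a script. Its argument "plan" is a list that holds one entry, the list of rows, each a list of 5 numbers: the shift along the world's x, y, z in m, then the turn about the world's z in degrees, then the finger opening in m, from 0 to 0.0854. A call has 1 to 10 rows; each row shifts and turns the commanded pose from where the row before left it; what a row does not reach is not made up. A row lasts 1/10 s, in which the tool goes at most 50 mm and 8.59 degrees, less where a joint would pass 70% of its speed; a pose out of reach is approached as far as the arm can. A call is refused whole if a number of a shift passes 0.05 or a number of a turn 8.59, either way. A call with a gripper value outside its range is refused whole. The fingers move at their own pace and stop on an object; "force" is the grip in N (left out, the last holds). Time passes only in rows, so rows that do not move let the fingers close. It gives the time, the measured TCP pose, the force, the opening and the grip force at its end, in the units of the state.
- sense(): the state, without advancing time (a new reading comes with each control period).
- optics.snapshot(name): name is "scene" or "top"; returns a dict with "frame" (420x560x3 uint8, blue, green, red), "fx", "fy", "cx", "cy" (pixels), "cam_to_world" (4x4, takes a point from camera to world coordinates). Camera axes: x right, y down, z forward; pixel columns grow to the right and rows downward; lengths in mm; the calibration is good to about 2 mm. A picture is of the moment at which its call begins. There is no depth.
- r.hand_in(): hands the job in; it is judged then, once.
The state is a dict: "time": time; "joint_pos": joint angles; "qd": joint speeds; "joint_efforts": joint torques, N m; "tool_pos": TCP position; "tcp_rot": TCP orientation; "ft_force": force on the tool from outside, world axes, zero at the start; "wrist_torque": the same for the moment, N m; "finger_gap": finger opening in mm; "grip_force": force on a finger pad.
Only numpy, scipy, OpenCV 4.12 (cv2) and the standard library are available. Lean on these libraries where they do the work, as an engineer would, in place of code of your own. Each camera call takes 0.05 s, during which the arm holds its last target. There are 200 camera calls.

### The job

Slide the grey carriage by its black knob until the red dot on its brass plate sits under the needle tip. Then fill the gap between the blue stop and the carriage: stand one or both brass spacers with yellow tabs in it against the stop, as many as are needed, and push the orange-handled wedge down by feel between the last spacer and the carriage, flat side to the spacer, until it is snug but clear of the floor of the gap, with the dot still under the needle. Finish while still holding the wedge and pressing it down so that the stack stays tight; leave the vial, the turned ring and the loupe alone.

Things in the scene. Friction and masses are not known exactly. Their poses are not given: they have to be found in the camera images.
- fixture: Fixed dark base plate, 110 x 290 x 8 mm, lying on the bench; its pose differs in x, y and yaw each time. Origin: on the bench plane, under the middle of the front face of the blue stop. Its +y axis is the direction in which the carriage slides away from the stop, +x points to the far side, where the needle's clamp stands. The floor of the gap is the plate's top, 8 mm above the origin.
- stop: Fixed blue block at the end of the plate, 40 mm wide (fixture x), 24 mm thick, its top 42 mm above the plate. Origin: at the foot of its face, on the plate's top (fixture y = 0); the face looks to fixture +y.
- stop_foot (a point): The point at the foot of the stop's face, in the middle of its width, on the floor of the gap.
- carriage (a joint): Sliding carriage: the value is the width of the gap in m between the stop's face and the carriage's upright face (0 closed, 0.085 at its end). It stays where it is left and moves only when pushed with more than about 12 N. The carriage's upright end is 40 mm wide, 20 mm thick and rises 42 mm above the floor of the gap, level with the stop.
- carriage_edge (a point): Middle of the top edge of the carriage's face at the gap, 42 mm above the floor of the gap.
- mark (a point): Centre of the red dot, 8 mm in diameter, on the brass plate on the carriage, 65 mm from the carriage's gap face.
- tip (a point): Point of the steel needle, about 5 mm above the brass plate. The needle hangs from a fixed arm whose top is 81 mm above the bench and which comes over from the far side (clamp post 48 mm behind the tip); its place along the carriage's travel differs from start to start and fixes a gap of about 19 to 42 mm when the dot is under it.
- knob (a point): Centre of the carriage's round black knob: upright, 24 mm in diameter, 32 mm high, its top 73 mm above the bench, 120 mm from the carriage's gap face (55 mm from the dot).
- rack: Fixed wooden rack 60 x 116 x 24 mm with three slots 37 mm apart along its y axis, all 18 mm deep: spacers in those at y = -37 and 0 mm, the wedge in that at y = +37 mm. Origin: centre of its underside.
- spacer_a_mid (a point): Middle of the first spacer, 12 mm thick (its y), 74 mm high, standing upright in the rack: a brass plate 36 mm wide (its x) up to 47 mm, above that a yellow tab 28 mm wide, as thick, with flat sides from 47 to 60 mm above its foot and a round top. This point is 37 mm above its foot; z is up. Best gripped across the tab's 28 mm, near the tab's middle.
- spacer_a: The first brass spacer; origin at the centre of its foot.
- spacer_b_mid (a point): Middle of the second brass spacer, the same as the first.
- spacer_b: The second brass spacer; origin at the centre of its foot.
- wedge_mid (a point): Middle of the wedge, 95 mm high, 47.5 mm above its foot; z up, axes as the rack's. The steel blade, 36 mm wide (its x) and 50 mm high, is 4 mm thick at the foot and grows by 1 mm in thickness for each 2.5 mm of height; its flat side faces -y (12 mm from this point), the sloping side +y.
- wedge: The wedge; origin at its foot's level, under the middle of the handle. Above the blade is an orange handle, 28 mm wide (x), 24 mm thick (y), 45 mm high, flush with the flat side. In the gap (fixture and wedge axes parallel) the flat side goes against a spacer, the sloping side against the carriage's top edge.
- wedge_foot (a point): Middle of the wedge's foot, which is 4 mm thick.
- vial: Bystander: amber vial with a white cap, 30 mm across, 56 mm high; origin at the centre of its underside.
- sample: Bystander: short turned cream-coloured ring with a black line, 30 mm across, 22 mm high; origin at the centre of its underside.
- eye_loupe: Bystander: black eye loupe, 38 mm across, 30 mm high; origin at the centre of its underside.

How it is judged (in metres and radians):
On the way, in this order (a step that is already met when the one before it is completed fails the run):
1. the red dot is brought under the needle tip, before any spacer stands in the gap (horizontal distance between mark and tip below 0.004 m and not (z of spacer_a_mid in the frame of fixture below 0.05 m and y of spacer_a_mid in the frame of fixture between -0.002 and 0.042 m and horizontal distance between spacer_a_mid and stop_foot below 0.045 m and angle between spacer_a's own z axis and vertical below 0.3 rad) and not (z of spacer_b_mid in the frame of fixture below 0.05 m and y of spacer_b_mid in the frame of fixture between -0.002 and 0.042 m and horizontal distance between spacer_b_mid and stop_foot below 0.045 m and angle between spacer_b's own z axis and vertical below 0.3 rad)), for 0.2 s.
2. a spacer stands down in the gap, let go ((((z of spacer_a_mid in the frame of fixture below 0.05 m and y of spacer_a_mid in the frame of fixture between -0.002 and 0.042 m and horizontal distance between spacer_a_mid and stop_foot below 0.045 m and angle between spacer_a's own z axis and vertical below 0.3 rad) and contact force between the fingers and spacer_a below 0.1 N) or ((z of spacer_b_mid in the frame of fixture below 0.05 m and y of spacer_b_mid in the frame of fixture between -0.002 and 0.042 m and horizontal distance between spacer_b_mid and stop_foot below 0.045 m and angle between spacer_b's own z axis and vertical below 0.3 rad) and contact force between the fingers and spacer_b below 0.1 N))), for 0.2 s.
At the end, for the whole second after the job is handed in: Held at rest: dot within 4 mm of the needle (from above); a spacer upright on the gap floor, pressed on the stop (0.3 N); the wedge upright (0.14 rad) in the fingers, foot 5 mm or more into the gap and 1 mm or more off its floor, tight on a spacer (0.5 N) and carriage (1.5 N) (horizontal distance between mark and tip below 0.004 m and ((z of spacer_a_mid in the frame of fixture between 0.04 and 0.05 m and angle between spacer_a's own z axis and vertical below 0.12 rad and contact force between spacer_a and stop above 0.3 N) or (z of spacer_b_mid in the frame of fixture between 0.04 and 0.05 m and angle between spacer_b's own z axis and vertical below 0.12 rad and contact force between spacer_b and stop above 0.3 N)) and (contact force between wedge and spacer_a above 0.5 N or contact force between wedge and spacer_b above 0.5 N) and contact force between wedge and carriage above 1.5 N and contact force between the fingers and wedge above 1 N and z of wedge_foot in the frame of fixture between 0.009 and 0.045 m and angle between wedge's own z axis and vertical below 0.14 rad and linear speed of wedge below 0.01 m/s and velocity of joint carriage below 0.005 m/s); the arm keeps its last pose, push and grip.
It fails at once if a bystander (vial, ring or loupe) is moved more than 20 mm (distance of any of vial, sample, eye_loupe from where it was at the start of the episode above 0.02 m).
It also fails if it takes over 72 s, if anything falls off the work surface, if the arm or the gripper's body presses on something with over 40 N, if the wrist force passes 120 N, or if a joint passes its speed limit or range.

## Working session

There is one attempt and no reset: what is moved stays moved. The work goes in short steps, Python scripts to look and compute and a tool call to move; the robot and the scene stay as the last step left them, time stands still between calls to the robot, and variables do not carry over. Pictures are saved under pics/ and viewed, at most 10 in all, crops included, and the job is handed in when it is done.

Besides the shell and the picture viewer there is one more tool, called after "Emit:" as name(argument=value, ...) on one line, values as JSON. servo_tool: Moves the arm, as the interface text tells. Its arguments: {"type":"object","properties":{"plan":{"type":"array"},"force":{"type":"number"}},"required":["plan"]}

```bash
mkdir -p pics
python3 - <<'E'
from bench import sense, optics, r
import cv2,numpy as np
for n in("scene","top"):
    s=optics.snapshot(n); cv2.imwrite(f"pics/{n}0.png",s["frame"]); np.save(f"{n}0.npy",s,allow_pickle=True)
    print(n,s["fx"],s["cx"],s["cy"],np.round(s["cam_to_world"],3).tolist())
print(sense())
E
```

```text
scene 494.26704214952605 273.7834196575723 205.93280502039846 [[-0.659, -0.359, 0.661, -97.499], [-0.752, 0.34, -0.565, 503.559], [-0.022, -0.869, -0.494, 554.153], [0.0, 0.0, 0.0, 1.0]]
top 384.4394190454987 282.1287443308743 209.64179030031485 [[-0.105, -0.974, 0.199, 356.823], [-0.994, 0.102, -0.025, -20.286], [0.004, -0.201, -0.98, 920.252], [0.0, 0.0, 0.0, 1.0]]
{'time': 0.1, 'joint_pos': array([-7.18732440e+01,  7.51017320e+00,  8.53229058e+01, -1.27785390e-03,
        8.72595886e+01, -4.89442773e+00]), 'qd': array([-0.03047962, -0.12835232, -0.08187292,  0.02229817,  0.13396197,
       -0.00296923]), 'joint_efforts': array([ 1.15459112e-03, -5.70948958e+01, -5.01944876e+01, -5.32289766e-05,
        8.04552867e-03, -4.31722515e-05]), 'tool_pos': array([ 234.53113908, -551.87017453,  302.95683505]), 'tcp_rot': array([-1.79907561e+02, -6.63476108e-03,  2.30212405e+01]), 'ft_force': array([ 0.33673538, -0.45599752,  0.15654147]), 'wrist_torque': array([ 0.00071729,  0.02177426, -0.04064223]), 'grip_force': 0.0, 'finger_gap': 84.87240642467334}
```

View pics/top0.png

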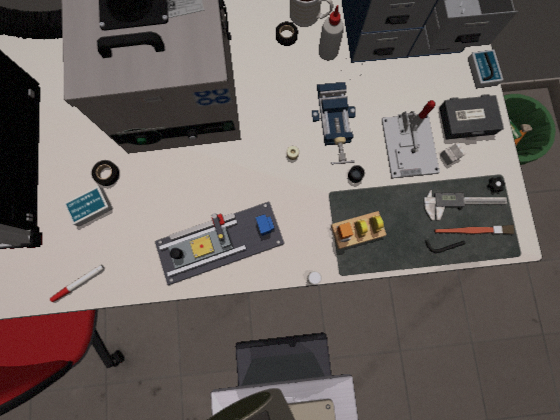

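View pics/scene0.png

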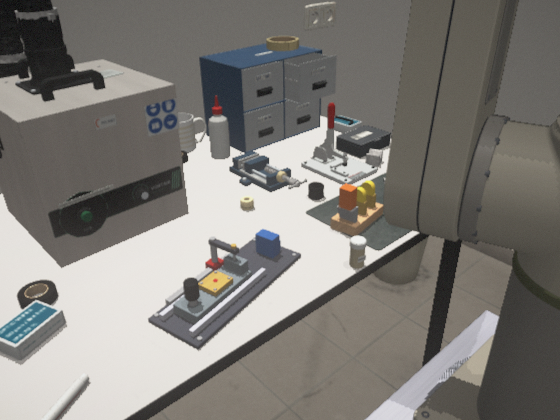

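The top view shows the fixture from the knob at (177,254) to the stop at (264,224), with the needle arm near (221,237). The rack is at (359,229): wedge (345,230), spacers (362,228) and (377,222). The vial is at (314,278), the ring at (293,153) and the loupe at (356,174). I'll zoom in next.

Run:
```python
import cv2,numpy as np
t=cv2.imread("pics/top0.png");s=cv2.imread("pics/scene0.png")
a=cv2.resize(t[195:290,150:290],None,fx=5.7,fy=5.7,interpolation=cv2.INTER_CUBIC)[:540]
cv2.imwrite("pics/c1.png",a)
b=cv2.resize(s[165:340,150:400],None,fx=3.2,fy=3.2,interpolation=cv2.INTER_CUBIC); cv2.imwrite("pics/c2.png",b)
```

```text
(no output)
```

View pics/c1.png

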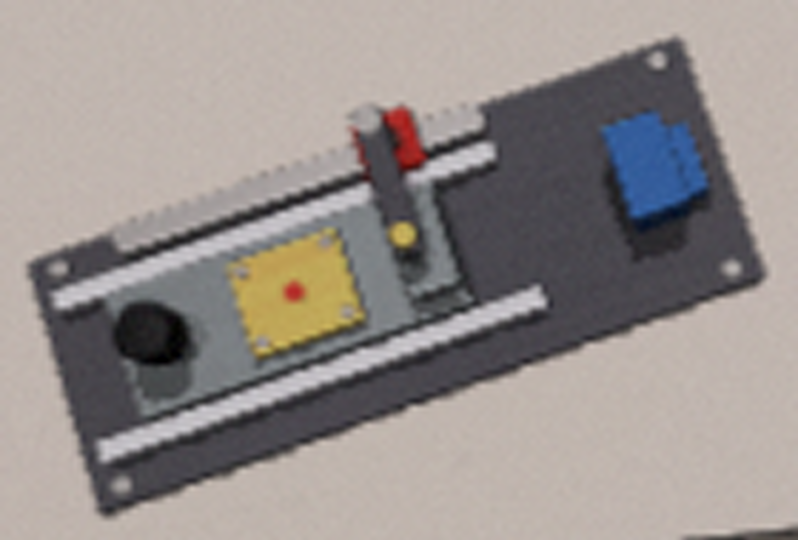

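View pics/c2.png

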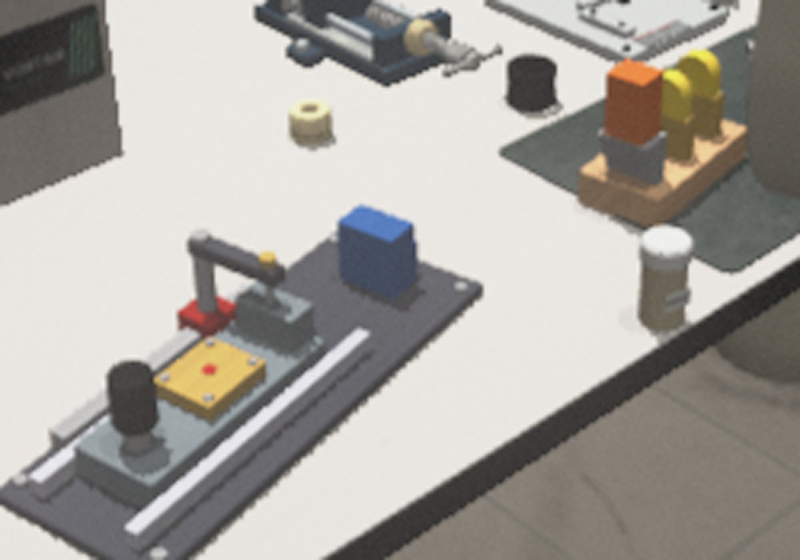

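The crops show the carriage well open. In c1 the dot is at (293,292), the yellow needle cap at (403,235), and the plate corners at (30,262), (680,40), (763,278), (105,515).

```bash
cat > h.py <<'E'
import cv2,numpy as np
from scipy.optimize import least_squares
def load(n): return np.load(n+".npy",allow_pickle=True).item()
def ray(s,p):
    M=np.array(s["cam_to_world"]); d=np.array([(p[0]-s["cx"])/s["fx"],(p[1]-s["cy"])/s["fy"],1.])
    return M[:3,3],M[:3,:3]@(d/np.linalg.norm(d))
def onz(s,p,z):
    o,d=ray(s,p); return o+d*(z-o[2])/d[2]
def tri(s1,p1,s2,p2):
    (a,u),(b,v)=ray(s1,p1),ray(s2,p2)
    t=np.linalg.lstsq(np.c_[u,-v],b-a,rcond=None)[0]; A=a+u*t[0];B=b+v*t[1]
    return (A+B)/2,np.linalg.norm(A-B)
def blob(s,lo,hi,box,mina=3):
    "HSV blobs in box x0,y0,x1,y1: centroid, area"
    x0,y0,x1,y1=box; h=cv2.cvtColor(s["frame"][y0:y1,x0:x1],cv2.COLOR_BGR2HSV)
    h[...,0]=(h[...,0].astype(int)+90)%180
    m=cv2.inRange(h,((lo[0]+90)%180,lo[1],lo[2]),((hi[0]+90)%180,hi[1],hi[2]))
    n,_,st,c=cv2.connectedComponentsWithStats(m)
    return sorted([(c[i]+[x0,y0],int(st[i,4]),(st[i,:4]+[x0,y0,0,0]).tolist()) for i in range(1,n) if st[i,4]>=mina],key=lambda t:-t[1])
E
python3 - <<'E'
from h import *
T,S=load("top0"),load("scene0"); np.set_printoptions(precision=1,suppress=True)
ct=lambda p:((np.array(p)+.5)/5.7-.5)+[150,195]
cs=lambda p:((np.array(p)+.5)/3.2-.5)+[150,165]
C=np.array([onz(T,ct(p),8)[:2] for p in [(30,262),(680,40),(763,278),(105,515)]])
print("plate",C); 
for i in range(4): d=C[(i+1)%4]-C[i]; print(np.hypot(*d),np.degrees(np.arctan2(d[1],d[0])))
for n,a,b in [("dot",(293,292),(209,369)),("cap",(403,235),(267,259)),("knobtop",(145,325),(131,370))]: print(n,*tri(T,ct(a),S,cs(b)))
Q=lambda p:onz(S,cs(p),8)
print("scene plate pt right corner",Q((482,290)))
# stop top corners z=50
print("stoptop T",[onz(T,ct(p),50) for p in [(603,127),(657,112),(690,203),(633,220)]])
print("stoptop S",[onz(S,cs(p),50) for p in [(341,218),(363,206),(415,226),(412,243),(385,245)]])
for nm,lo,hi in [("orange",(3,150,120),(14,255,255)),("yellow",(22,150,100),(34,255,255))]:
  for X,bx in ((T,(325,200,395,260)),(S,(330,170,385,235))): print(nm,[(c,a,b) for c,a,b in blob(X,lo,hi,bx,8)][:4])
print("red",[blob(X,(170,130,80),(8,255,255),b)[:2] for X,b in ((T,(190,235,212,256)),(S,(205,270,225,290)))])
E
python3 - <<'E'
import cv2,numpy as np
t=cv2.imread("pics/top0.png")[200:260,325:395];s=cv2.imread("pics/scene0.png")[175:240,325:390]
f=lambda a:cv2.resize(a,(400,int(400*a.shape[0]/a.shape[1])),interpolation=cv2.INTER_CUBIC)
a,b=f(t),f(s);H=max(len(a),len(b));o=np.zeros((H,800,3),np.uint8);o[:len(a),:400]=a;o[:len(b),400:]=b
cv2.imwrite("pics/c3.png",o)
E
```

```text
plate [[499.5 265.8]
 [565.7 -13.4]
 [460.7 -37.9]
 [392.5 239.5]]
286.9967689395404 -76.65837871742796
107.79424070019508 -166.9006227696368
285.6290054635453 103.83095389218313
110.23651158858921 13.82106399329339
dot [471.5 151.6  38.7] 0.17654706389696828
cap [484.2 100.4  78.2] 0.7293007883945568
knobtop [460.5 202.8  71.8] 0.3125939189642974
scene plate pt right corner [456.6 -32.5   8. ]
stoptop T [array([523.5,  20.7,  50. ]), array([527.4,  -1.6,  50. ]), array([489. , -11.1,  50. ]), array([484.6,  12.2,  50. ])]
stoptop S [array([523.4,  18.7,  50. ]), array([524.6,   0.7,  50. ]), array([487. ,  -7.3,  50. ]), array([474.9,   5.8,  50. ]), array([483.9,  18.5,  50. ])]
orange [(array([345.8, 229.5]), 115, [339, 223, 14, 14])]
orange [(array([348.1, 187.8]), 85, [340, 184, 17, 8])]
yellow [(array([378.7, 221.3]), 66, [373, 216, 10, 13]), (array([363. , 225.9]), 59, [359, 221, 8, 12])]
yellow [(array([366.7, 188.3]), 143, [357, 181, 18, 15])]
red [[(array([201. , 245.7]), 7, [200, 245, 3, 3])], [(array([214.8, 280. ]), 10, [213, 279, 4, 3])]]
```

View pics/c3.png

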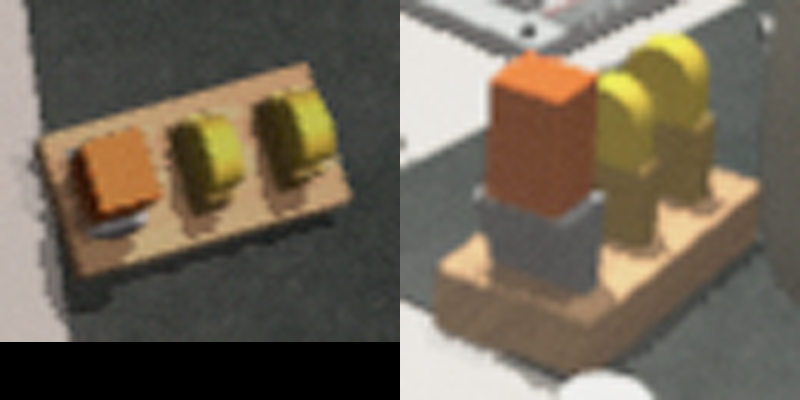

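The crop shows the rack with the orange wedge on the left (+y) and two yellow-tabbed spacers to its right, with long sides parallel to the slot row. Next I compute the rack pose. The arm moves towards the knob at about (458.6, 205) with fixture yaw 13.5°, so TCP yaw 103.5°.

Emit:
servo_tool(plan=[[[0.018,0.045,0,8.05,0.085],[0.018,0.045,0,8.05,0.085],[0.018,0.045,0,8.05,0.085],[0.018,0.045,0,8.05,0.085],[0.018,0.045,0,8.05,0.085],[0.018,0.045,0,8.05,0.085],[0.018,0.045,0,8.05,0.085],[0.018,0.045,0,8.05,0.085],[0.018,0.045,0,8.05,0.085],[0.018,0.045,0,8.05,0.085]]])

```text
time: 1.1
tool_pos: [414.8, -100.3, 303.8]
tcp_rot: [180.0, 0.0, 103.8]
ft_force: [0.9, -0.6, 0.0]
finger_gap: 84.9
grip_force: 0.0
```

Run:
```python
from h import *
T,S=load("top0"),load("scene0"); np.set_printoptions(precision=1,suppress=True)
k=400/70; ct=lambda p:((np.array(p)+.5)/k-.5)+[325,200]
k2=400/65; cs=lambda p:((np.array([p[0]-400,p[1]])+.5)/k2-.5)+[325,175]
C=np.array([onz(T,ct(p),24)[:2] for p in [(40,140),(308,62),(352,195),(80,275)]]);print(C,C.mean(0))
for i in range(4): d=C[(i+1)%4]-C[i]; print(np.hypot(*d),np.degrees(np.arctan2(d[1],d[0])))
print("S corners",[onz(S,cs(p),24)[:2] for p in [(437,268),(590,325),(760,185)]])
O=np.array([onz(T,ct(p),101)[:2] for p in [(82,140),(145,128),(160,195),(92,215)]]);print("wedge top",O,O.mean(0))
O=np.array([onz(S,cs(p),101)[:2] for p in [(490,82),(532,50),(598,70),(560,102)]]);print("wedge topS",O,O.mean(0))
```

```text
[[ 492.4 -155.5]
 [ 513.4 -270.9]
 [ 456.2 -280.3]
 [ 435.3 -164.4]] [ 474.3 -217.8]
117.31633250455145 -79.7101437142659
57.91005995637433 -170.7121712642235
117.71075670647018 100.23074330582023
57.79689051705287 8.894837706318905
S corners [array([ 493. , -154.5]), array([ 434.3, -164.2]), array([ 454.1, -277.9])]
wedge top [[ 479.1 -159.7]
 [ 481.2 -184. ]
 [ 455.2 -186.1]
 [ 450.4 -159.6]] [ 466.5 -172.3]
wedge topS [[ 474.7 -155.8]
 [ 480.5 -182.4]
 [ 456.4 -187. ]
 [ 450.3 -161.5]] [ 465.5 -171.7]
```

Emit:
servo_tool(plan=[[[0.0063,0.0436,0,0,0.085],[0.0063,0.0436,0,0,0.085],[0.0063,0.0436,0,0,0.085],[0.0063,0.0436,0,0,0.085],[0.0063,0.0436,0,0,0.085],[0.0063,0.0436,0,0,0.085],[0.0062,0.0436,-0.02,0,0.06],[0,0,-0.045,0,0.06],[0,0,-0.045,0,0.06],[0,0,-0.035,0,0.06]]])

```text
time: 2.1
tool_pos: [457.2, 203.2, 155.7]
tcp_rot: [-179.8, 0.0, 103.6]
ft_force: [0.0, 0.6, -0.8]
finger_gap: 59.9
grip_force: 0.0
```

Run:
```python
from bench import sense, optics, r
from h import *
np.set_printoptions(precision=1,suppress=True)
o=[]
for n,b in(("top",(145,190,285,290)),("scene",(150,200,310,330))):
    s=optics.snapshot(n); np.save(n+"1.npy",s,allow_pickle=True); x0,y0,x1,y1=b
    a=s["frame"][y0:y1,x0:x1]; o.append(cv2.resize(a,(400,int(400*a.shape[0]/a.shape[1])),interpolation=cv2.INTER_CUBIC))
H=max(map(len,o)); o=[np.pad(a,((0,H-len(a)),(0,0),(0,0))) for a in o]
cv2.imwrite("pics/c4.png",np.hstack(o)); print(sense()["tool_pos"])
```

```text
[454.5 201.9 152.8]
```

View pics/c4.png

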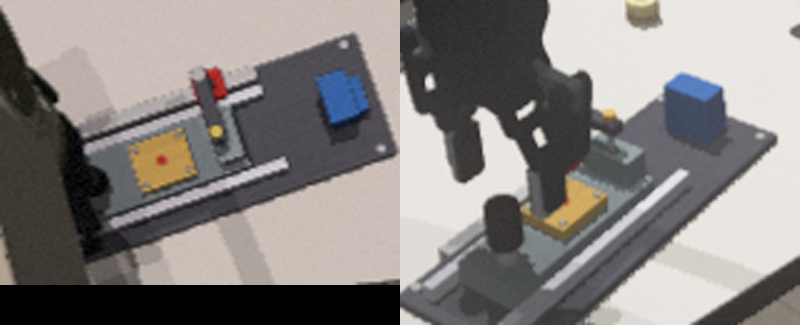

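The view shows the open fingers straddling the knob, centred on it and clear of the needle clamp. I'll go down and grip.

Emit:
servo_tool(plan=[[[0.001,0.001,-0.018,0,0.06],[0.001,0.001,-0.018,0,0.06],[0,0,0,0,0.06],[0,0,0,0,0.06]]])

```text
time: 2.6
tool_pos: [461.3, 205.1, 124.5]
tcp_rot: [179.9, -0.0, 103.5]
ft_force: [-0.3, 0.0, 0.2]
finger_gap: 59.9
grip_force: 0.0
```

Emit:
servo_tool(plan=[[[-0.001,0,-0.004,0,0.04],[0,0,0,0,0.0],[0,0,0,0,0.0],[0,0,0,0,0.0],[0,0,0,0,0.0]]], force=50)

```text
time: 3.1
tool_pos: [459.2, 204.9, 119.8]
tcp_rot: [-179.9, 0.0, 103.5]
ft_force: [-6.2, -2.9, 7.2]
finger_gap: 22.7
grip_force: 49.3
```

Emit:
servo_tool(plan=[[[0.0018,-0.0073,0,0,0.0],[0.0018,-0.0073,0,0,0.0],[0.0018,-0.0073,0,0,0.0],[0.0018,-0.0073,0,0,0.0],[0.0018,-0.0073,0,0,0.0],[0.0017,-0.0073,0,0,0.0],[0.0016,-0.0072,0,0,0.0],[0,0,0,0,0.0],[0,0,0,0,0.0],[0,0,0,0,0.0]]])

```text
time: 4.1
tool_pos: [471.4, 154.8, 119.8]
tcp_rot: [-179.9, -0.1, 103.5]
ft_force: [-7.7, 4.7, 7.3]
finger_gap: 22.0
grip_force: 49.3
```

Run:
```python
from bench import sense, optics, r
from h import *
np.set_printoptions(precision=1,suppress=True)
o=[]
for n,b in(("top",(185,205,285,275)),("scene",(180,220,300,310))):
    s=optics.snapshot(n); np.save(n+"2.npy",s,allow_pickle=True); x0,y0,x1,y1=b
    a=s["frame"][y0:y1,x0:x1]; o.append(cv2.resize(a,(400,int(400*a.shape[0]/a.shape[1])),interpolation=cv2.INTER_CUBIC))
    print(n,blob(s,(170,110,70),(9,255,255),b)[:3],blob(s,(18,110,80),(32,255,255),b)[:3])
H=max(map(len,o)); o=[np.pad(a,((0,H-len(a)),(0,0),(0,0))) for a in o]
cv2.imwrite("pics/c5.png",np.hstack(o)); x=sense();print(x["tool_pos"],x["ft_force"])
```

```text
top [(array([220.5, 219. ]), 48, [217, 214, 8, 11]), (array([213., 221.]), 3, [213, 220, 1, 3])] [(array([223. , 239.2]), 282, [212, 228, 23, 22])]
scene [(array([234.1, 264.9]), 7, [233, 264, 4, 3])] [(array([237. , 267.4]), 229, [226, 257, 25, 22]), (array([232.1, 262.1]), 8, [231, 261, 3, 3])]
[471.4 154.8 119.8] [-7.5  4.3  7.6]
```

View pics/c5.png

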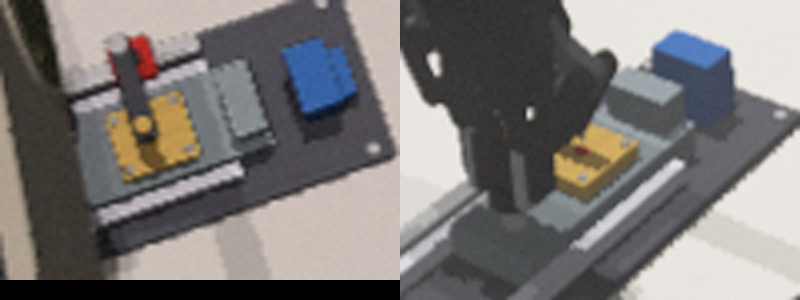

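The dot is now under the needle arm in the top view, and in the scene view it shows at (234.1, 264.9). I'll check it against the cap position.

Run:
```python
from h import *
np.set_printoptions(precision=1,suppress=True)
T,S,T2,S2=[load(n) for n in("top0","scene0","top2","scene2")]
y=np.array([-.233,.972])
print("dot0",onz(S,(214.8,280),38.7),onz(T,(201,245.7),38.7),"dot now",onz(S2,(234.1,264.9),38.7))
# cap: small saturated yellow round on the arm, before
for s,b in((T,(214,228,228,243)),(S,(226,240,240,252))):
    print("cap",blob(s,(15,100,110),(32,255,255),b,2)[:2])
b=(185,205,285,275)
for s,bx in((T,(185,228,217,262)),(T2,(200,222,240,255))):
    h=cv2.cvtColor(s["frame"],cv2.COLOR_BGR2HSV); m=np.zeros(h.shape[:2],np.uint8); x0,y0,x1,y1=bx
    m[y0:y1,x0:x1]=cv2.inRange(h,(16,110,80),(32,255,255))[y0:y1,x0:x1]
    q=cv2.minAreaRect(cv2.findNonZero(m)); print("plate",q,onz(s,q[0],38.7))
```

```text
dot0 [471.8 151.8  38.7] [471.7 151.5  38.7] dot now [483.5 102.3  38.7]
cap [(array([220.1, 235.6]), 17, [218, 234, 5, 4])]
cap [(array([233.1, 245.1]), 14, [231, 244, 5, 3])]
plate ((201.4000244140625, 246.2000274658203), (17.076295852661133, 20.238576889038086), 71.56504821777344) [470.5 150.6  38.7]
plate ((222.75001525878906, 238.75), (17.076295852661133, 19.922346115112305), 71.56504821777344) [482.5 100.7  38.7]
```

Run:
```python
from h import *
T,S=load("top0"),load("scene0")
print(tri(T,(220.1,235.6),S,(233.1,245.1)),onz(T,(220.1,235.6),81),onz(S,(233.1,245.1),81))
```

```text
(array([484.38537636, 100.48260146,  79.17480795]), np.float64(0.24353265032362148)) [484.02408519 100.12959997  81.        ] [482.26026247 102.09773892  81.        ]
```

Emit:
servo_tool(plan=[[[0.0003,-0.0012,0,0,0.0],[0,0,0,0,0.0],[0,0,0,0,0.0],[0,0,0,0,0.05],[0,0,0,0,0.05],[0,0,0,0,0.05]]])

```text
time: 4.8
tool_pos: [472.5, 152.7, 119.2]
tcp_rot: [180.0, 0.0, 103.5]
ft_force: [-0.4, 0.1, 0.1]
finger_gap: 50.1
grip_force: 0.0
```

Emit:
servo_tool(plan=[[[0,0,0.03,0,0.06],[0,0,0.045,0,0.06],[0,-0.01,0.045,-3.6,0.06],[0,-0.04,0.0,0,0.06],[0,-0.04,0,0,0.06],[0,-0.045,0,0,0.06],[0,-0.045,0,0,0.06],[0,-0.045,0,0,0.06],[0,-0.045,0,0,0.06],[0,-0.045,0,0,0.06]]])

```text
time: 5.8
tool_pos: [471.9, -164.3, 239.2]
tcp_rot: [180.0, 0.0, 99.9]
ft_force: [1.2, 0.3, -0.4]
finger_gap: 59.8
grip_force: 0.0
```

Run:
```python
from bench import sense, optics, r
from h import *
np.set_printoptions(precision=1,suppress=True)
for n in("top","scene"):
    s=optics.snapshot(n); np.save(n+"3.npy",s,allow_pickle=True)
S=load("scene3");T=load("top3")
for b in blob(S,(170,110,60),(9,255,255),(225,255,250,275))[:2]: print(b,onz(S,b[0],38.7))
h=cv2.cvtColor(T["frame"],cv2.COLOR_BGR2HSV); m=np.zeros(h.shape[:2],np.uint8); m[222:255,200:240]=cv2.inRange(h,(16,110,80),(32,255,255))[222:255,200:240]
q=cv2.minAreaRect(cv2.findNonZero(m)); print("plate",q,onz(T,q[0],38.7)); print(sense()["tool_pos"])
```

```text
(array([235.2, 264.2]), 4, [234, 264, 3, 2]) [483.7  99.6  38.7]
plate ((222.85003662109375, 238.5500030517578), (16.76007080078125, 19.606117248535156), 71.56505584716797) [482.9 100.4  38.7]
[ 471.8 -167.3  239.2]
```

Emit:
servo_tool(plan=[[[0.0045,-0.0435,0,0,0.06],[0.0044,-0.0434,0,0,0.06],[0,0,-0.04,0,0.06],[0,0,-0.04,0,0.06],[0,0,-0.02,0,0.06],[0,0,0,0,0.06],[0,0,0,0,0.06]]])

```text
time: 6.6
tool_pos: [481.3, -248.9, 139.3]
tcp_rot: [-180.0, -0.0, 99.9]
ft_force: [0.6, 1.4, 0.7]
finger_gap: 60.1
grip_force: 0.0
```

Run:
```python
from bench import sense, optics, r
from h import *
o=[]
print(sense()["tool_pos"],sense()["tcp_rot"])
for n,b in(("top",(325,190,415,260)),("scene",(310,140,410,230))):
    s=optics.snapshot(n); np.save(n+"4.npy",s,allow_pickle=True); x0,y0,x1,y1=b
    a=s["frame"][y0:y1,x0:x1]; o.append(cv2.resize(a,(400,int(400*a.shape[0]/a.shape[1])),interpolation=cv2.INTER_CUBIC))
H=max(map(len,o)); o=[np.pad(a,((0,H-len(a)),(0,0),(0,0))) for a in o]
cv2.imwrite("pics/c6.png",np.hstack(o))
```

```text
[ 481.30516415 -248.87507435  139.32480252] [-1.79984844e+02 -1.52096950e-02  9.99338157e+01]
```

View pics/c6.png

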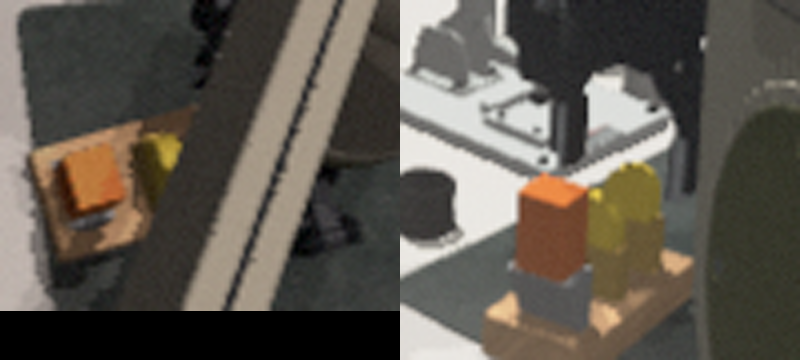

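The view shows the fingers on either side of the outer spacer. A small correction, then down and grip.

Emit:
servo_tool(plan=[[[-0.0006,-0.0053,0,0,0.06],[0,0,-0.0145,0,0.06],[0,0,0,0,0.045],[0,0,0,0,0.03],[0,0,0,0,0.0],[0,0,0,0,0.0],[0,0,0,0,0.0],[0,0,0,0,0.0]]], force=40)

```text
time: 7.5
tool_pos: [480.6, -254.4, 124.4]
tcp_rot: [-180.0, 0.0, 99.9]
ft_force: [0.3, -0.1, -1.8]
finger_gap: 32.0
grip_force: 39.7
```

Emit:
servo_tool(plan=[[[0,0,0,0,0.045],[0,0,0,0,0.045],[0,0,0.005,0,0.045],[0,0,0,0,0.045],[0,0,0,0,0.0],[0,0,0,0,0.0],[0,0,0,0,0.0],[0,0,0,0,0.0]]])

```text
time: 8.3
tool_pos: [480.8, -254.6, 129.9]
tcp_rot: [180.0, 0.0, 99.9]
ft_force: [0.3, -0.8, 5.5]
finger_gap: 26.2
grip_force: 39.6
```

Run:
```python
from h import *
np.set_printoptions(precision=1,suppress=True)
T=load("top3")
a=cv2.resize(T["frame"][212:248,225:283],(800,496),interpolation=cv2.INTER_CUBIC); cv2.imwrite("pics/c7.png",a)
```

```text
(no output)
```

View pics/c7.png

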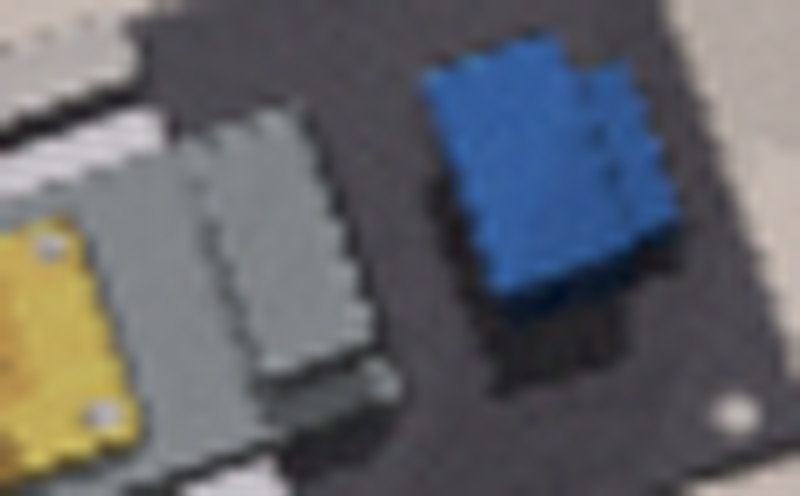

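Emit:
servo_tool(plan=[[[0,0,0.02,0,0.0],[0,0,0.03,0,0.0],[0,0,0.04,0,0.0],[0,0,0.03,0,0.0],[0.002,0.045,0,0.6,0.0],[0.002,0.045,0,0.6,0.0],[0.002,0.045,0,0.6,0.0],[0.002,0.045,0,0.6,0.0],[0.002,0.04,0,0.6,0.0],[0.002,0.02,0,0.6,0.0]]])

```text
time: 9.3
tool_pos: [491.9, -11.4, 248.6]
tcp_rot: [-179.9, -0.1, 103.7]
ft_force: [0.8, -1.3, -2.2]
finger_gap: 26.8
grip_force: 40.3
```

The crop shows the stop's top front edge from (427,75) to (495,297) and the carriage's top gap edge from (295,105) to (372,335).

Run:
```python
from h import *
from bench import sense
np.set_printoptions(precision=1,suppress=True)
T=load("top3");k=800/58
f=lambda p:onz(T,((np.array(p)+.5)/k-.5)+[225,212],50)[:2]
a,b=f((427,75)),f((495,297));c,d=f((295,105)),f((372,335))
y=np.array([-.233,.972]);x=np.array([.972,.233])
print(a,b,c,d,"mid",(a+b)/2,(c+d)/2)
for p in(a,b,c,d): print(p@x,p@y)
print(sense()["tool_pos"])
```

```text
[523.3  20.5] [484.9  12.7] [520.5  42.8] [480.7  33.5] mid [504.1  16.6] [500.6  38.2]
513.3745460954289 -102.02045199380876
474.27103431131144 -100.63237236671195
515.8939698982151 -79.66849436668758
475.0609808364233 -79.44658022963037
[491.9 -11.4 248.6]
```

Emit:
servo_tool(plan=[[[0.005,0.0187,0,0,0.0],[0.0051,0.0187,0,0,0.0],[0,0,-0.03,0,0.0],[0,0,-0.03,0,0.0],[0,0,0,0,0.0],[0,0,0,0,0.0]]])

```text
time: 9.9
tool_pos: [501.9, 23.0, 188.8]
tcp_rot: [-179.9, -0.0, 103.5]
ft_force: [0.2, 0.5, -0.7]
finger_gap: 26.6
grip_force: 40.2
```

Run:
```python
from bench import sense, optics, r
from h import *
o=[]
for n,b in(("top",(200,190,300,270)),("scene",(200,190,310,290))):
    s=optics.snapshot(n); np.save(n+"5.npy",s,allow_pickle=True); x0,y0,x1,y1=b
    a=s["frame"][y0:y1,x0:x1]; o.append(cv2.resize(a,(400,int(400*a.shape[0]/a.shape[1])),interpolation=cv2.INTER_CUBIC))
H=max(map(len,o)); o=[np.pad(a,((0,H-len(a)),(0,0),(0,0))) for a in o]
cv2.imwrite("pics/c8.png",np.hstack(o)); print(sense()["tool_pos"],sense()["tcp_rot"])
```

```text
[503.48742738  22.80118221 191.02733788] [1.79890560e+02 3.30398534e-02 1.03503724e+02]
```

View pics/c8.png

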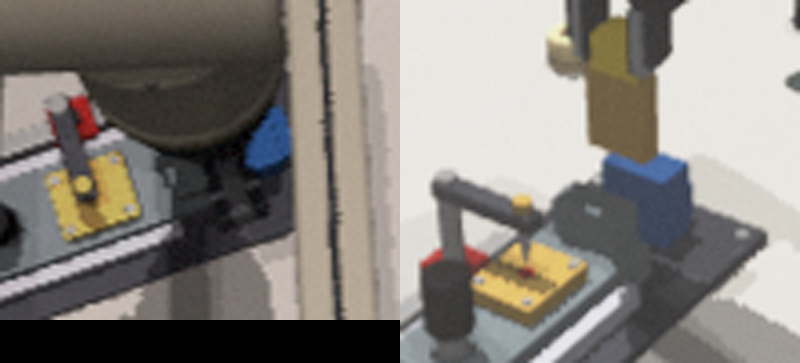

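The spacer hangs upright over the gap, and in the scene crop the needle tip meets the dot at about (525,270). I'll correct the lateral position and lower by feel.

Emit:
servo_tool(plan=[[[-0.001,0.0032,0,0,0.0],[0,0,-0.01,0,0.0],[0,0,0,0,0.0],[0,0,0,0,0.0]]])

```text
time: 10.4
tool_pos: [501.4, 26.2, 179.0]
tcp_rot: [-180.0, -0.0, 103.5]
ft_force: [0.1, 0.2, -1.9]
finger_gap: 26.6
grip_force: 40.3
```

Emit:
servo_tool(plan=[[[0.0003,0,-0.01,0,0.0],[0,0,-0.01,0,0.0],[0,0,0,0,0.0],[0,0,0,0,0.0]]])

```text
time: 10.8
tool_pos: [501.4, 26.2, 158.6]
tcp_rot: [-179.9, -0.0, 103.5]
ft_force: [-0.6, -0.5, -1.4]
finger_gap: 26.5
grip_force: 40.3
```

Clear entry. Going down to near the floor.

Emit:
servo_tool(plan=[[[0,0,-0.01,0,0.0],[0,0,-0.01,0,0.0],[0,0,-0.004,0,0.0],[0,0,0,0,0.0],[0,0,0,0,0.0]]])

```text
time: 11.3
tool_pos: [501.9, 26.2, 135.3]
tcp_rot: [-180.0, -0.0, 103.5]
ft_force: [-0.9, 0.6, -0.7]
finger_gap: 26.5
grip_force: 40.3
```

Emit:
servo_tool(plan=[[[0.0004,-0.0015,0,0,0.0],[0.0003,-0.0014,0,0,0.0],[0,0,0,0,0.0],[0,0,-0.002,0,0.0],[0,0,0,0,0.0]]])

```text
time: 11.8
tool_pos: [502.5, 23.3, 133.1]
tcp_rot: [-180.0, -0.0, 103.5]
ft_force: [-0.4, 0.2, -1.5]
finger_gap: 26.6
grip_force: 40.3
```

Emit:
servo_tool(plan=[[[0.0001,-0.0005,0,0,0.0],[0.0001,-0.0005,0,0,0.0],[0,0,0,0,0.0]]])

```text
time: 12.1
tool_pos: [502.7, 22.6, 133.3]
tcp_rot: [-180.0, -0.0, 103.5]
ft_force: [-0.9, 2.3, -0.6]
finger_gap: 26.9
grip_force: 40.3
```

Emit:
servo_tool(plan=[[[0.0001,-0.0005,0,0,0.0],[0.0001,-0.0005,0,0,0.0],[0,0,0,0,0.0]]])

```text
time: 12.4
tool_pos: [502.8, 22.2, 133.3]
tcp_rot: [-180.0, -0.1, 103.5]
ft_force: [-2.1, 6.6, 0.2]
finger_gap: 26.7
grip_force: 40.5
```

Emit:
servo_tool(plan=[[[-0.0002,0.0009,0,0,0.0],[0,0,-0.001,0,0.0],[0,0,-0.0005,0,0.0],[0,0,0,0,0.0]]])

```text
time: 12.8
tool_pos: [503.0, 22.6, 132.0]
tcp_rot: [180.0, -0.0, 103.5]
ft_force: [-1.3, 5.5, 0.3]
finger_gap: 26.5
grip_force: 40.5
```

Emit:
servo_tool(plan=[[[0,0,-0.0007,0,0.0],[0,0,0,0,0.0]]])

```text
time: 13.0
tool_pos: [503.1, 22.6, 131.9]
tcp_rot: [180.0, -0.0, 103.5]
ft_force: [-3.4, 6.2, 6.0]
finger_gap: 26.7
grip_force: 41.0
```

On the floor and against the stop, so I release.

Emit:
servo_tool(plan=[[[0,0,0,0,0.03],[0,0,0,0,0.045],[0,0,0,0,0.06],[0,0,0,0,0.06]]])

```text
time: 13.4
tool_pos: [503.0, 21.9, 131.2]
tcp_rot: [180.0, 0.0, 103.5]
ft_force: [1.5, -0.3, 0.3]
finger_gap: 59.7
grip_force: 0.0
```

Emit:
servo_tool(plan=[[[0,0,0.02,0,0.06],[0,0,0.045,0,0.06],[0,0,0.045,0,0.06],[-0.006,-0.045,0,-0.7,0.06],[-0.006,-0.045,0,-0.7,0.06],[-0.006,-0.045,0,-0.7,0.06],[-0.007,-0.04,0,-0.7,0.06],[-0.012,-0.019,0,-0.8,0.06],[0,0,0,0,0.06],[0,0,0,0,0.06]]])

```text
time: 14.4
tool_pos: [465.8, -172.1, 241.1]
tcp_rot: [180.0, -0.0, 99.8]
ft_force: [0.2, -0.1, 0.4]
finger_gap: 60.1
grip_force: 0.0
```

Run:
```python
from bench import sense, optics, r
from h import *
np.set_printoptions(precision=1,suppress=True)
T=optics.snapshot("top");S=optics.snapshot("scene");np.save("top6.npy",T,allow_pickle=True);np.save("scene6.npy",S,allow_pickle=True)
print(sense()["tool_pos"],sense()["tcp_rot"])
for b in blob(S,(20,120,70),(34,255,255),(245,190,310,270),5)[:3]: print("tab S",b)
for b in blob(T,(20,120,70),(34,255,255),(235,205,285,250),5)[:3]: print("tab T",b,onz(T,b[0],78))
for b in blob(S,(170,110,60),(9,255,255),(225,255,250,275))[:2]: print("dot",b,onz(S,b[0],38.7))
for b in blob(S,(3,150,90),(14,255,255),(330,170,385,235),8)[:2]:print("wedge",b)
```

```text
[ 466.2 -171.1  241.2] [180.  -0. 100.]
tab S (array([261.1, 230.5]), 156, [254, 223, 15, 17])
tab S (array([245.9, 264.4]), 14, [245, 261, 4, 7])
tab T (array([254.4, 225.4]), 81, [250, 219, 10, 16]) [499.2  23.3  78. ]
dot (array([234.8, 264.4]), 5, [233, 264, 4, 2]) [483.9 100.5  38.7]
wedge (array([351.2, 188.7]), 67, [343, 184, 14, 14])
wedge (array([352.4, 202.2]), 11, [350, 200, 6, 5])
```

Emit:
servo_tool(plan=[[[0,-0.0008,-0.045,0,0.06],[0,0,-0.035,0,0.06],[0,0,-0.025,0,0.06],[0,0,0,0,0.06],[0,0,0,0,0.045],[0,0,0,0,0.0],[0,0,0,0,0.0],[0,0,0,0,0.0],[0,0,0,0,0.0]]], force=60)

```text
time: 15.4
tool_pos: [467.3, -173.0, 138.4]
tcp_rot: [179.8, 0.1, 99.9]
ft_force: [0.5, 1.8, 7.1]
finger_gap: 27.4
grip_force: 59.8
```

Emit:
servo_tool(plan=[[[0,0,0.02,0,0.0],[0,0,0.03,0,0.0],[0,0,0.04,0,0.0],[0,0,0.02,0,0.0],[0.0062,0.043,0,0.9,0.0],[0.0062,0.043,0,0.9,0.0],[0.0062,0.043,0,0.9,0.0],[0.0062,0.043,0,0.9,0.0],[0.006,0.0435,0,0,0.0],[0,0,0,0,0.0]]])

```text
time: 16.4
tool_pos: [496.9, 47.4, 247.0]
tcp_rot: [179.9, -0.1, 103.8]
ft_force: [0.2, -0.3, -0.4]
finger_gap: 27.4
grip_force: 60.8
```

Emit:
servo_tool(plan=[[[0,0,-0.03,0,0.0],[0,0,-0.015,0,0.0],[0,0,0,0,0.0],[0,0,0,0,0.0]]])

```text
time: 16.8
tool_pos: [496.5, 42.3, 201.3]
tcp_rot: [-179.9, -0.0, 103.5]
ft_force: [-0.5, -0.1, -1.8]
finger_gap: 27.3
grip_force: 60.7
```

Run:
```python
from bench import sense, optics, r
from h import *
np.set_printoptions(precision=1,suppress=True)
S=optics.snapshot("scene");np.save("scene7.npy",S,allow_pickle=True)
x=sense();print(x["tool_pos"],x["tcp_rot"],x["ft_force"],x["finger_gap"])
f=S["frame"]
for nm,lo,hi in(("orange",(3,130,60),(14,255,255)),("yellow",(20,120,50),(34,255,255))):
  for b in blob(S,lo,hi,(220,120,320,300),8)[:3]: print(nm,b)
# gray blade edge below orange: print a few columns
h=cv2.cvtColor(f,cv2.COLOR_BGR2HSV)
for c in range(236,272,3): print(c,[tuple(map(int,h[y,c])) for y in range(196,244,4)])
```

```text
[497.   42.3 202.1] [180.    0.  103.5] [ 0.7  0.3 -1. ] 27.267955655165412
orange (array([250.3, 194.1]), 19, [248, 191, 5, 7])
yellow (array([235.3, 266.9]), 197, [220, 258, 29, 18])
yellow (array([260.3, 235.9]), 52, [253, 232, 16, 8])
yellow (array([231.1, 260.4]), 17, [229, 258, 5, 6])
236 [(21, 8, 233), (23, 9, 233), (19, 9, 234), (19, 9, 233), (19, 9, 234), (20, 7, 233), (20, 7, 233), (17, 8, 234), (21, 8, 234), (21, 8, 234), (19, 9, 234), (19, 9, 234)]
239 [(20, 13, 122), (19, 14, 201), (19, 9, 234), (21, 8, 231), (17, 8, 233), (21, 8, 233), (17, 8, 234), (21, 8, 234), (17, 8, 234), (19, 9, 234), (19, 9, 234), (17, 8, 234)]
242 [(0, 6, 87), (0, 0, 92), (30, 5, 102), (19, 54, 133), (17, 8, 222), (21, 8, 233), (15, 7, 234), (19, 9, 234), (19, 9, 234), (19, 9, 233), (19, 9, 234), (21, 8, 234)]
245 [(10, 122, 117), (10, 125, 118), (10, 128, 118), (9, 123, 118), (10, 55, 102), (15, 8, 122), (19, 9, 234), (19, 9, 234), (19, 9, 234), (17, 8, 234), (19, 9, 234), (17, 8, 226)]
248 [(10, 132, 116), (10, 125, 118), (11, 128, 118), (10, 122, 119), (9, 120, 117), (15, 11, 94), (10, 8, 90)
[... 584 characters left out ...]
), (20, 96, 111)]
260 [(0, 7, 77), (20, 9, 81), (120, 3, 83), (165, 5, 93), (9, 130, 112), (30, 3, 94), (20, 8, 91), (0, 6, 91), (0, 3, 89), (0, 8, 91), (23, 127, 131), (20, 94, 109)]
263 [(12, 21, 62), (0, 4, 61), (8, 16, 64), (10, 10, 78), (18, 14, 91), (30, 8, 91), (20, 8, 92), (8, 11, 93), (0, 6, 92), (8, 11, 93), (25, 122, 128), (19, 101, 114)]
266 [(8, 16, 64), (15, 9, 60), (0, 12, 63), (19, 9, 230), (15, 5, 101), (10, 16, 96), (12, 13, 98), (10, 8, 95), (30, 8, 95), (10, 8, 96), (23, 113, 120), (20, 99, 118)]
269 [(17, 8, 221), (15, 9, 222), (17, 8, 231), (21, 8, 233), (17, 8, 234), (21, 8, 233), (17, 8, 234), (17, 8, 234), (19, 12, 231), (111, 90, 147), (111, 89, 149), (19, 97, 110)]
```

Emit:
servo_tool(plan=[[[0.0008,0.0003,-0.008,0,0.0],[0,0,-0.006,0,0.0],[0,0,0,0,0.0]]])

```text
time: 17.15
tool_pos: [497.0, 43.1, 186.2]
tcp_rot: [-179.9, -0.0, 103.5]
ft_force: [-1.2, 0.1, -1.7]
finger_gap: 27.0
grip_force: 60.7
```

Emit:
servo_tool(plan=[[[0,0,-0.004,0,0.0],[0,0,-0.003,0,0.0],[0,0,0,0,0.0],[0,0,0,0,0.0]]])

```text
time: 17.55
tool_pos: [497.4, 43.2, 180.1]
tcp_rot: [-180.0, -0.0, 103.5]
ft_force: [-0.4, -1.3, -0.9]
finger_gap: 27.3
grip_force: 60.7
```

Emit:
servo_tool(plan=[[[0,0,-0.003,0,0.0],[0,0,0,0,0.0],[0.0002,-0.001,0,0,0.0],[0.0002,-0.001,0,0,0.0],[0,0,0,0,0.0],[0,0,0,0,0.0]]])

```text
time: 18.15
tool_pos: [497.7, 41.6, 177.2]
tcp_rot: [-180.0, -0.0, 103.5]
ft_force: [-1.7, 4.3, -0.6]
finger_gap: 27.2
grip_force: 60.8
```

Emit:
servo_tool(plan=[[[-0.0001,0.0004,0,0,0.0],[0,0,-0.002,0,0.0],[0,0,-0.002,0,0.0],[0,0,0,0,0.0],[0,0,0,0,0.0]]])

```text
time: 18.65
tool_pos: [497.7, 41.6, 172.9]
tcp_rot: [-180.0, -0.0, 103.5]
ft_force: [0.9, 3.6, -3.7]
finger_gap: 27.2
grip_force: 60.6
```

Emit:
servo_tool(plan=[[[0,0,-0.0015,0,0.0],[0,0,-0.0015,0,0.0],[0,0,0,0,0.0],[0,0,0,0,0.0]]])

```text
time: 19.05
tool_pos: [497.7, 41.6, 170.0]
tcp_rot: [-180.0, -0.0, 103.5]
ft_force: [0.9, 5.6, -2.0]
finger_gap: 27.5
grip_force: 60.8
```

Emit:
servo_tool(plan=[[[-0.0001,0.0003,-0.001,0,0.0],[0,0,-0.001,0,0.0],[0,0,0,0,0.0],[0,0,0,0,0.0]]])

```text
time: 19.45
tool_pos: [498.0, 41.7, 169.1]
tcp_rot: [180.0, 0.0, 103.5]
ft_force: [-2.9, 3.5, 6.8]
finger_gap: 27.3
grip_force: 61.9
```

Emit:
servo_tool(plan=[[[0,0,-0.001,0,0.0],[0,0,0,0,0.0],[0,0,0,0,0.0]]])

```text
time: 19.75
tool_pos: [498.2, 41.8, 168.8]
tcp_rot: [179.9, 0.0, 103.5]
ft_force: [-5.0, 3.9, 12.0]
finger_gap: 27.3
grip_force: 62.6
```

Emit:
servo_tool(plan=[[[0,0,0,0,0.0],[0,0,0,0,0.0],[0,0,0,0,0.0],[0,0,0,0,0.0],[0,0,0,0,0.0]]])

```text
time: 20.25
tool_pos: [498.2, 41.7, 168.8]
tcp_rot: [179.9, 0.0, 103.5]
ft_force: [-5.5, 2.9, 12.5]
finger_gap: 27.4
grip_force: 62.6
```

Run:
```python
from bench import sense, optics, r
from h import *
np.set_printoptions(precision=2,suppress=True)
S=optics.snapshot("scene");S0=load("scene6")
for s in(S0,S):
  for b in blob(s,(170,110,60),(9,255,255),(225,255,250,275))[:1]: print("dot",b[0],b[1],onz(s,b[0],38.7))
  for b in blob(s,(18,110,60),(34,255,255),(215,253,252,285),20)[:1]: print("plate",b)
x=sense();print(x["tool_pos"],x["ft_force"],x["qd"],x["wrist_torque"])
```

```text
dot [234.8 264.4] 5 [483.87 100.49  38.7 ]
plate (array([235.24, 266.95]), 250, [220, 258, 31, 18])
dot [234.43 264.43] 7 [484.25 101.02  38.7 ]
plate (array([235.24, 266.9 ]), 264, [220, 258, 31, 19])
[498.18  41.75 168.82] [-6.43  4.13 13.22] [-0.13 -0.03 -0.   -0.02  0.01 -0.09] [0.85 1.24 0.01]
```

The wedge is snug: 12–13 N of upward reaction, steady, with the foot about 28 mm above the floor and the dot unmoved. Handing in.

```bash
python3 -c "
from bench import r,sense
print(r.hand_in()); x=sense(); print(x['tool_pos'],x['ft_force'])"
```

```text
the job is handed in; nothing more can be done
None
the job is handed in; nothing more can be done
```

I handed the job in with the dot measured within about 1 mm of the needle, one spacer against the stop, and the wedge held snug (12–13 N reaction) about 28 mm above the gap floor; the interface gave no verdict.

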